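# Bonding a phone's glass with the press's lever valve

### The job

Close the bonding press on the phone: push the tall ball-topped valve lever all the way over towards the press (the four-post frame with the phone in it), hold it there for two seconds, then let it come back to the middle on its own spring and leave it. Do not push it the other way, and leave the short lever on the other valve alone.

Things in the scene. Friction and masses are not known exactly. Their poses are not given: they have to be found in the camera images.
- tall_valve: The press's valve: fixed aluminium block 50 x 80 x 56 mm on a steel flange, with the tall lever. Origin: centre of its underside on the table; z up; +y is the horizontal way to push, towards the press (yaw within 0.4 rad of the world's). The pivot is 45 mm up, along x. The stem (10 mm thick) ends in a black ball, 34 mm across, its centre 110 mm from the pivot: at (0, 0, 155 mm) when upright.
- tall_lever (a joint): Angle of the tall lever, rad: 0 upright (spring-centred), positive leans to the valve's +y, towards the press; stops at +0.5 and -0.5. At q the ball's centre is at (0, 110 sin q, 45 + 110 cos q) mm in the valve's frame. Full over takes about 7 N sideways at the ball; released, it returns damped in about 0.5 s. The press plate sinks with it and meets the phone at +0.5.
- press: Bonding press: fixed grey four-post frame, 200 x 220 mm, 230 mm high, with a phone in its nest, left of both valves (towards +y). Origin: centre of its underside. Everything loose on the table is less than 80 mm high.
- short_valve: The other valve, a like block with a short lever, not to be used; it stands on either side of the tall one, 150 mm or more away between centres. Origin and axes as for the tall valve; the short lever's top is 112 mm up when upright.
- short_lever (a joint): Angle of the short lever, rad: 55 mm from the pivot to the middle of its flat black paddle (34 mm wide, 24 mm high); 0 is upright, spring-centred; same sense as the tall lever. Must stay upright.
Mind the look-alikes: they are no part of the job. Leave any purple look-alike of the tall_valve alone.

How it is judged:
On the way:
1. the tall lever is pushed over towards the press (beyond 0.35 rad of its 0.5) and held there for 1.5 s (value of joint tall_lever above 0.35 rad), for 1.5 s.
At the end, for the whole second after the job is handed in: After having been held over, the tall lever is back upright within 0.1 rad (6 degrees) and at rest, and the short lever is upright within 0.1 rad (value of joint tall_lever between -0.1 and 0.1 rad and velocity of joint tall_lever between -0.1 and 0.1 rad/s and value of joint short_lever between -0.1 and 0.1 rad); the robot touches nothing.
It fails at once if the tall lever pushed more than 0.2 rad away from the press (value of joint tall_lever below -0.2 rad).
It fails at once if the short lever pushed more than 0.2 rad to either side (value of joint short_lever above 0.2 rad or value of joint short_lever below -0.2 rad).
It also fails if it takes over 29 s, if anything falls off the work surface, if the arm or the gripper's body presses on something with over 40 N, if the wrist force passes 120 N, or if a joint passes its speed limit or range.

### The arm

A 6-joint arm with a two-finger parallel gripper is mounted at the origin on the work surface. World frame = base frame: x ahead of the robot, y to its left, z up, the work surface at z = 0. Lengths are in m, angles in rad, forces in N, time in s.
With the tool pointing down it reaches from about 0.375 to 0.975 m from the base axis. Payload 3.8 kg.
Tool frame: the origin (TCP) lies between the finger pads; the fingertips stand 17 mm ahead of it and the grasp point (between the pads) lies 2 mm behind it; y points along the fingers, z is the direction in which the jaws open and shut, and the axes are right-handed (so a half turn about y gives the same grasp; the last joint's range is limited). The gripper opens to 85 mm and grips with 20 to 120 N. Pads are 22 mm wide; open, the fingers measure 114 mm over their backs; the gripper's body (76 mm by 85 mm) begins 54 mm behind the grasp point. The pads swing forward as they close: fully open they stand 13 mm farther back than shut.
Start: joints at [-1.203, 0.264, 1.604, -0, 1.274, -0.037], TCP at [0.266, -0.62, 0.248] pointing down, gripper open.
Joint ranges: [-2.63, 2.63], [-0.94, 2.18], [0.31, 2.57], [-1.31, 4.45], [0, 2.66], [-2.55, 2.55]. Speed limits (rad/s): [2.57, 2.57, 3.14, 3.14, 3.14, 3.14].

### API

Orientations are given as a rotation vector (axis times angle).
In Python, from workcell import bot, eyes, nets gives the robot as it stands. The module is installed in compiled form; this text tells all that it offers.
- The arm moves only by the tool jog_arm, never from a script. Its arguments are lists of equal length, an entry for each row: "turn": the turn, a rotation vector about the tool's x, y, z in rad, a list of three; "slide": the shift along the tool's x, y, z in mm, a list of three; "grip": the opening in per cent of the stroke, from 0 (shut) to 100 (fully open). A call has 1 to 5 rows; each row shifts and turns the commanded pose from where the row before left it, along the tool's axes as they then stand; what a row does not reach is not made up. A row lasts 1/10 s, in which the tool goes at most 50 mm and 8.59 degrees, less where a joint would pass 70% of its speed; a pose out of reach is approached as far as the arm can. A call with a gripper value outside its range is refused whole. The fingers move at their own pace and stop on an object; "newtons" is the grip in N (left out, the last holds). Time passes only in rows, so rows that do not move let the fingers close. It gives the time, the measured TCP pose, the force and the opening at its end, in the units of the state.
- bot.read_state(): the state, without advancing time (a new reading comes with each control period).
- eyes.read_camera(name): name is "scene" or "top" or "wrist"; returns a dict with "img" (384x512x3 uint8, red, green, blue), "depth" (384x512 float32, m along the optical axis (not along the pixel's ray), 0 where there is no reading), "intrinsics" (3x3 intrinsics, pixels), "position" and "rotation" of the camera in the world. Camera axes: x right, y down, z forward; pixel columns grow to the right and rows downward; lengths in m; the calibration is good to about 2 mm. A picture is of the moment at which its call begins.
- bot.finish_job(): hands the job in, once; it reports no verdict.
Trained networks look in a picture, given as the dict that the camera call returned (one of the last four; its "shot" number tells which), for a name from the list of things; names that differ only in an ending like _2 or _b are one class to them, and where a whole thing is asked for, a point or a joint stands for the part that bears it (a point fixed in the world has none). Each returns a list of dicts, best first, with "conf" (0 to 1); they miss things now and then, are a little off and sometimes report something else, mostly with a low value. They report only what shows in the picture. A call takes as long as a camera call. They do not tell look-alikes from the thing itself.
- nets.search_frame(thing, picture): "xyz" ([x, y, z] in m, in the coordinates of the camera as it stood for that picture, good to about 4 mm: the middle of the surface that is visible of it).
The state is a dict: "time": time; "q": joint angles; "joint_vel": joint speeds; "joint_torque": joint torques, N m; "tool_pos": TCP position; "tcp_rot": TCP orientation; "wrist_force": force on the tool from outside, world axes, zero at the start; "torque": the same for the moment, N m; "width": opening from 0.0 (shut) to 1.0 (fully open).
Only numpy, scipy, OpenCV 4.12 (cv2) and the standard library are available. Lean on these libraries where they do the work, as an engineer would, in place of code of your own. Each camera call takes 0.05 s, during which the arm holds its last target.

## Working session

There is one attempt and no reset: what is moved stays moved. The work goes in short steps, Python scripts to look and compute and a tool call to move; the robot and the scene stay as the last step left them, time stands still between calls to the robot, and variables do not carry over. Pictures are saved under pics/ and viewed, and the job is handed in when it is done.

Besides the shell and the picture viewer there is one more tool, called after ">>>" by a JSON object that holds its "op" and its "data". jog_arm: Moves the arm, as the interface text tells. Its arguments: {"type":"object","properties":{"turn":{"type":"array"},"slide":{"type":"array"},"grip":{"type":"array"},"newtons":{"type":"number"}},"required":["turn","slide","grip"]}

```bash
mkdir -p pics; cat > h.py <<'E'
import numpy as np, cv2, pickle
from workcell import bot, eyes, nets
def w(p,c): return np.array(c["rotation"])@np.array(p)+np.array(c["position"])
E
python3 - <<'E'
from h import *
for n in ("scene","top"):
    c=eyes.read_camera(n); cv2.imwrite(f"pics/{n}1.png",c["img"][:,:,::-1]); pickle.dump(c,open(n+".pkl","wb"))
    for t in ("tall_valve","tall_lever","short_valve","short_lever","press"):
        for r in nets.search_frame(t,c)[:4]: print(n,t,round(r["conf"],2),w(r["xyz"],c).round(3))
s=bot.read_state(); print({k:np.round(v,3) for k,v in s.items()})
E
```

```text
scene tall_valve 0.95 [2.108 0.852 1.55 ]
scene tall_valve 0.74 [1.845 0.589 1.287]
scene tall_valve 0.74 [2.554 1.298 1.996]
scene tall_valve 0.73 [1.662 0.406 1.104]
scene tall_lever 0.88 [2.673 1.417 2.115]
scene tall_lever 0.71 [1.941 0.685 1.383]
scene tall_lever 0.69 [1.689 0.433 1.131]
scene tall_lever 0.53 [2.204 0.948 1.647]
scene short_valve 0.68 [2.171 0.915 1.613]
scene press 0.6 [1.294 0.038 0.736]
top tall_valve 0.9 [ 0.132 -0.118  0.866]
top tall_valve 0.72 [1.082 0.832 1.816]
top tall_valve 0.69 [0.386 0.136 1.12 ]
top tall_valve 0.68 [-0.279 -0.529  0.455]
top tall_lever 0.64 [-0.318 -0.568  0.417]
top tall_lever 0.59 [1.055 0.805 1.79 ]
top tall_lever 0.56 [0.354 0.104 1.088]
top tall_lever 0.52 [ 0.11  -0.14   0.845]
top short_valve 0.6 [-0.453 -0.703  0.282]
top short_lever 0.65 [-0.504 -0.754  0.231]
top press 0.71 [0.63  0.38  1.365]
{'time': np.float64(0.6), 'q': array([-1.203,  0.264,  1.604, -0.   ,  1.274, -0.037]), 'joint_vel': array([ 0.001, -0.002,  0.   ,  0.   , -0.001, -0.001]), 'joint_torque': array([-1.0000e-03, -5.1464e+01, -3.6746e+01, -0.0000e+00,  1.0000e-03,
       -0.0000e+00]), 'tool_pos': array([ 0.266, -0.62 ,  0.248]), 'tcp_rot': array([-0.41 ,  1.999, -1.999]), 'wrist_force': array([ 0.914, -0.083, -0.628]), 'torque': array([ 0.011,  0.015, -0.045]), 'width': np.float64(0.996)}
```

```bash
cat > h.py <<'E'
import numpy as np, cv2, pickle
from workcell import bot, eyes, nets
from scipy.spatial.transform import Rotation as R
def rot(c):
    r=np.array(c["rotation"]); return r if r.shape==(3,3) else R.from_rotvec(r).as_matrix()
def w(p,c): return rot(c)@np.array(p)+np.array(c["position"])
def cloud(c):
    K=np.array(c["intrinsics"]); d=c["depth"]; v,u=np.mgrid[:d.shape[0],:d.shape[1]]
    P=np.stack([(u-K[0,2])/K[0,0]*d,(v-K[1,2])/K[1,1]*d,d],-1)
    return P@rot(c).T+np.array(c["position"])
E
python3 - <<'E'
from h import *
for n in ("scene","top"):
    c=eyes.read_camera(n); pickle.dump(c,open(n+".pkl","wb")); print(c["rotation"],c["position"])
    for t in ("tall_valve","tall_lever","short_valve","short_lever","press"):
        for r in nets.search_frame(t,c)[:4]: print(n,t,round(r["conf"],2),w(r["xyz"],c).round(3))
E
```

```text
[-1.77438175 -1.55598716  0.73992356] [ 1.21205934 -0.04400597  0.65414906]
scene tall_valve 0.75 [0.498 0.061 0.154]
scene tall_valve 0.63 [ 0.387 -0.258  0.036]
scene tall_valve 0.59 [0.371 0.048 0.036]
scene tall_valve 0.57 [0.503 0.065 0.037]
scene tall_lever 0.63 [0.363 0.381 0.157]
scene tall_lever 0.57 [ 0.372 -0.262  0.148]
scene tall_lever 0.55 [0.357 0.045 0.148]
scene tall_lever 0.52 [0.495 0.062 0.155]
scene short_valve 0.59 [ 0.545 -0.195  0.033]
scene short_valve 0.45 [0.503 0.059 0.037]
scene short_lever 0.62 [ 0.524 -0.197  0.096]
scene press 0.97 [0.61  0.353 0.153]
[-2.10028569  2.13001276 -0.17576822] [0.31797209 0.068061   1.05253532]
top tall_valve 0.93 [0.353 0.051 0.037]
top tall_valve 0.83 [0.353 0.373 0.032]
top tall_valve 0.77 [ 0.362 -0.259  0.042]
top tall_valve 0.72 [0.483 0.059 0.037]
top tall_lever 0.7 [0.485 0.065 0.167]
top tall_lever 0.69 [0.351 0.049 0.166]
top tall_lever 0.63 [0.351 0.381 0.165]
top tall_lever 0.52 [ 0.362 -0.257  0.167]
top short_valve 0.86 [ 0.507 -0.196  0.039]
top short_lever 0.33 [0.487 0.062 0.171]
top press 0.88 [0.547 0.369 0.18 ]
```

View pics/scene1.png

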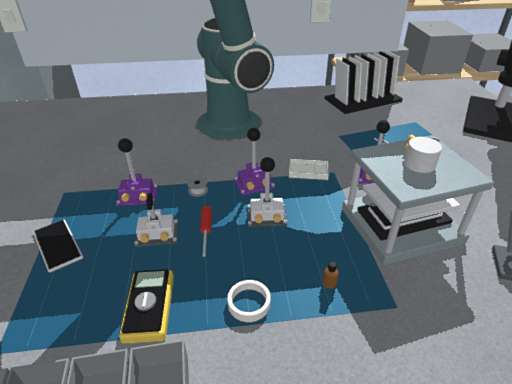

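View pics/top1.png

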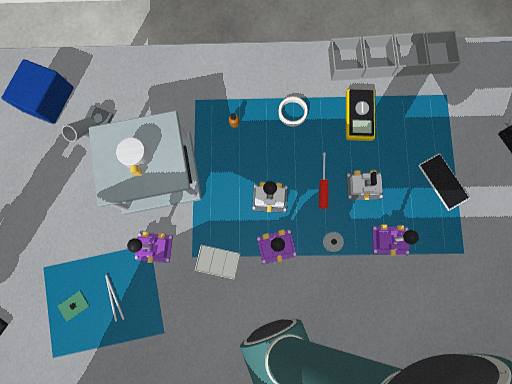

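```bash
python3 - <<'E'
from h import *
from scipy.optimize import least_squares
for n in ("scene","top"):
    c=pickle.load(open(n+".pkl","rb")); P=cloud(c); im=c["img"].astype(int)
    m=(abs(P[...,0]-.49)<.06)&(abs(P[...,1]-.06)<.06)&(P[...,2]>.136)&(im.max(-1)<110)
    p=P[m]; f=least_squares(lambda x:np.linalg.norm(p-x,axis=1)-.017,p.mean(0)-[0,0,.01],loss="soft_l1",f_scale=.002)
    print(n,"ball",len(p),f.x.round(4),np.abs(f.fun).mean().round(4))
    for a,b in ((.03,.052),(.053,.062)):
      for cx,cy in ((.49,.06),(.515,-.196)):
        m=(abs(P[...,0]-cx)<.07)&(abs(P[...,1]-cy)<.07)&(P[...,2]>a)&(P[...,2]<b)
        q=P[m]
        if len(q)>20: print(" ",a,(cx,cy),len(q),cv2.minAreaRect((q[:,:2]*1000).astype(np.float32)))
    m=(abs(P[...,0]-.49)<.09)&(abs(P[...,1]-.06)<.09); ii=np.argwhere(m); a=ii.min(0);b=ii.max(0)
    cv2.imwrite(f"pics/{n}crop.png",cv2.resize(c["img"][a[0]:b[0],a[1]:b[1],::-1],(400,400)))
E
```

```text
scene ball 176 [0.4905 0.0642 0.1551] 0.0008
  0.03 (0.49, 0.06) 467 ((499.39630126953125, 63.26325225830078), (79.6304702758789, 62.89479064941406), 84.7969741821289)
  0.03 (0.515, -0.196) 551 ((528.8472290039062, -201.34344482421875), (80.89189910888672, 65.19651794433594), 88.99517059326172)
  0.053 (0.49, 0.06) 99 ((492.539306640625, 64.31564331054688), (29.773479461669922, 47.941734313964844), 85.91731262207031)
  0.053 (0.515, -0.196) 109 ((520.6638793945312, -200.25570678710938), (52.061317443847656, 29.464962005615234), 1.0783759355545044)
top ball 149 [0.4876 0.0629 0.1539] 0.0009
  0.03 (0.49, 0.06) 407 ((492.9930725097656, 62.09698486328125), (80.15636444091797, 63.259281158447266), 83.6822509765625)
  0.03 (0.515, -0.196) 393 ((515.717041015625, -202.015380859375), (86.82190704345703, 65.83111572265625), 75.9752426147461)
  0.053 (0.49, 0.06) 37 ((473.1062316894531, 64.58634185791016), (16.52747344970703, 26.718355178833008), 0.07311917841434479)
  0.053 (0.515, -0.196) 76 ((516.4321899414062, -201.37127685546875), (46.656349182128906, 26.826908111572266), 1.152462363243103)
```

View pics/topcrop.png

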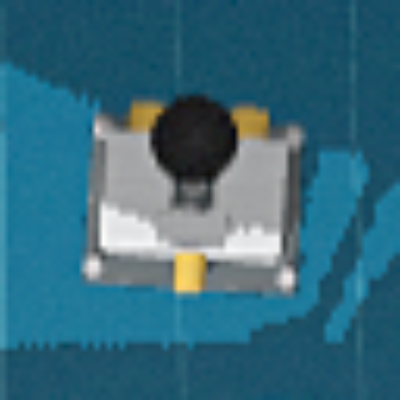

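```bash
python3 - <<'E'
from h import *
s=bot.read_state(); T=R.from_rotvec(s["tcp_rot"]).as_matrix(); print(T.round(3),s["time"])
d=np.array([.096,.995,0]); ball=np.array([.489,.0635,.1545])
# desired: y down, z axis along +/-d or perpendicular
for z in (d,-d,np.cross(d,[0,0,1]),-np.cross(d,[0,0,1])):
    y=np.array([0,0,-1.]); D=np.stack([np.cross(y,z),y,z],1)
    print(R.from_matrix(T.T@D).as_rotvec().round(3))
    pre=ball-d*.075; pre[2]=.25
    print(" slide in tool now:",(T.T@(pre-s["tool_pos"])*1000).round(1), "pre",pre)
E
```

```text
[[-0.919 -0.     0.394]
 [-0.394 -0.    -0.919]
 [ 0.    -1.     0.   ]] 1.2
[ 0.    -2.641  0.   ]
 slide in tool now: [-438.5   -1.7 -475. ] pre [ 0.4818   -0.011125  0.25    ]
[-0.     0.501  0.   ]
 slide in tool now: [-438.5   -1.7 -475. ] pre [ 0.4818   -0.011125  0.25    ]
[-0.   -1.07  0.  ]
 slide in tool now: [-438.5   -1.7 -475. ] pre [ 0.4818   -0.011125  0.25    ]
[-0.     2.072 -0.   ]
 slide in tool now: [-438.5   -1.7 -475. ] pre [ 0.4818   -0.011125  0.25    ]
```

>>> {"op": "jog_arm", "data": {"turn": [[0,0,0],[0,0,0],[0,0,0],[0,0,0],[0,0,0]], "slide": [[-27,0,-30],[-27,0,-30],[-27,0,-30],[-27,0,-30],[-27,0,-30]], "grip": [0,0,0,0,0], "newtons": 30}}

```text
time: 1.7
tool_pos: [0.3311, -0.4279, 0.2484]
tcp_rot: [-0.409, 1.999, -1.999]
wrist_force: [1.1, 0.1, -0.4]
width: 0.142
```

>>> {"op": "jog_arm", "data": {"turn": [[0,0,0],[0,0,0],[0,0,0],[0,0,0],[0,0,0]], "slide": [[-27,0,-30],[-27,0,-30],[-27,0,-30],[-27,0,-30],[-27,0,-30]], "grip": [0,0,0,0,0]}}

```text
time: 2.2
tool_pos: [0.3961, -0.2369, 0.2486]
tcp_rot: [-0.409, 1.998, -1.999]
wrist_force: [-1.0, -0.2, 0.5]
width: -0.002
```

>>> {"op": "jog_arm", "data": {"turn": [[0,0,0],[0,0,0],[0,0,0],[0,0,0],[0,0,0]], "slide": [[-27,0,-30],[-27,0,-30],[-27,0,-30],[-27,0,-30],[-27,0,-30]], "grip": [0,0,0,0,0]}}

```text
time: 2.7
tool_pos: [0.4612, -0.0457, 0.2487]
tcp_rot: [-0.409, 1.998, -1.999]
wrist_force: [0.8, 0.1, -0.5]
width: -0.003
```

>>> {"op": "jog_arm", "data": {"turn": [[0,0.125,0],[0,0.125,0],[0,0.125,0],[0,0.125,0],[0,0,0]], "slide": [[0,0,0],[0,0,0],[0,0,0],[0,0,0],[0,0,0]], "grip": [0,0,0,0,0]}}

```text
time: 3.2
tool_pos: [0.4609, -0.0472, 0.2485]
tcp_rot: [-0.104, -2.173, 2.173]
wrist_force: [0.2, 0.1, -0.4]
width: -0.001
```

>>> {"op": "jog_arm", "data": {"turn": [[0,0,0],[0,0,0],[0,0,0],[0,0,0],[0,0,0]], "slide": [[-17,0,-20],[0,35,0],[0,40,0],[0,35,0],[0,0,0]], "grip": [0,0,0,0,0]}}

```text
time: 3.7
tool_pos: [0.4751, -0.0285, 0.1332]
tcp_rot: [-0.089, -2.17, 2.168]
wrist_force: [-0.4, -0.2, 0.4]
width: 0.002
```

```bash
python3 - <<'E'
from h import *
c=eyes.read_camera("scene"); cv2.imwrite("pics/s2.png",c["img"][:,:,::-1])
s=bot.read_state(); T=R.from_rotvec(s["tcp_rot"]).as_matrix()
print(s["tool_pos"].round(4), (T.T@(np.array([.489,.0635,.1545])-s["tool_pos"])*1000).round(1),s["time"],s["wrist_force"])
P=cloud(c);m=(abs(P[...,0]-.48)<.07)&(P[...,1]>-.09)&(P[...,1]<.035)&(P[...,2]>.11)&(P[...,2]<.16)
p=(P[m]-s["tool_pos"])@T*1000; print(len(p),np.percentile(p,[1,50,99],axis=0).round(0))
E
```

```text
[ 0.4773 -0.0288  0.1361] [ -2.9 -18.4 -93. ] 3.75 [ 0.34089868 -0.17247884  0.62295145]
177 [[-12. -24. -15.]
 [ -7.  -4.  -1.]
 [ 11.  18.  16.]]
```

View pics/s2.png

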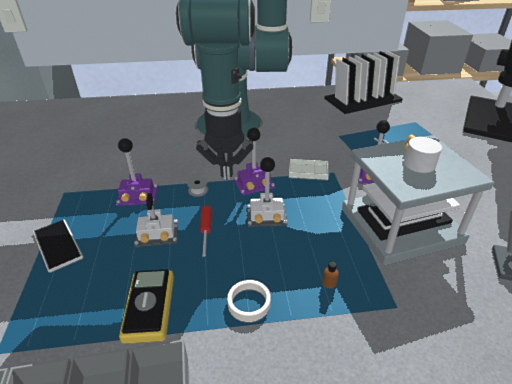

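>>> {"op": "jog_arm", "data": {"turn": [[0,0,0],[0,0,0],[0,0,0],[0,0,0],[0,0,0]], "slide": [[-3,-10,0],[0,0,-25],[0,0,-25],[0,0,-6],[0,0,0]], "grip": [0,0,0,0,0]}}

```text
time: 4.25
tool_pos: [0.4901, 0.027, 0.1512]
tcp_rot: [-0.106, -2.176, 2.176]
wrist_force: [-0.4, -0.0, -0.1]
width: 0.002
```

>>> {"op": "jog_arm", "data": {"turn": [[0,0,0],[0,0,0],[0,0,0],[0,0,0],[0,0,0]], "slide": [[0,0,-8],[0,0,-8],[0,0,-8],[0,0,-8],[0,0,0]], "grip": [0,0,0,0,0]}}

```text
time: 4.75
tool_pos: [0.4915, 0.0589, 0.1485]
tcp_rot: [-0.103, -2.173, 2.173]
wrist_force: [-0.5, -3.0, 2.8]
width: 0.002
```

```bash
cat > look.py <<'E'
import sys
from h import *
from scipy.optimize import least_squares
n=sys.argv[1]; c=eyes.read_camera("scene"); cv2.imwrite(f"pics/{n}.png",c["img"][:,:,::-1])
cv2.imwrite(f"pics/{n}z.png",cv2.resize(c["img"][90:260,170:420,::-1],(750,510)))
s=bot.read_state(); print(s["time"],s["tool_pos"].round(4),s["wrist_force"].round(1))
E
python3 look.py s3
```

```text
4.8 [0.4914 0.0586 0.1484] [ 1.  -3.1  2.5]
```

View pics/s3z.png

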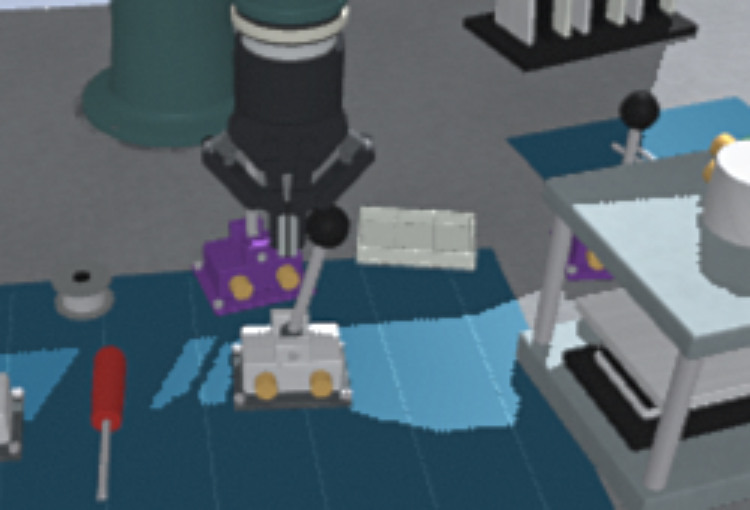

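>>> {"op": "jog_arm", "data": {"turn": [[0,0,0],[0,0,0],[0,0,0],[0,0,0],[0,0,0]], "slide": [[0,0,-6],[0,0,-6],[0,0,-6],[0,0,-4],[0,0,0]], "grip": [0,0,0,0,0]}}

```text
time: 5.3
tool_pos: [0.4917, 0.0787, 0.1461]
tcp_rot: [-0.099, -2.168, 2.175]
wrist_force: [2.0, -7.9, -5.8]
width: -0.001
```

```bash
cat >> look.py <<'E'
P=cloud(c); im=c["img"].astype(int); sx,sy,_=s["tool_pos"]
m=(abs(P[...,0]-.495)<.035)&(P[...,1]>sy+.022)&(P[...,1]<.15)&(P[...,2]>.125)&(P[...,2]<.175)&(im.max(-1)<110)
p=P[m]
if len(p)>20:
    f=least_squares(lambda x:np.linalg.norm(p-x,axis=1)-.017,p.mean(0)-[0.008,0,.008],loss="soft_l1",f_scale=.002)
    d=(f.x-[.489,.0635,.045])@[.096,.995,0]; print("ball",len(p),f.x.round(4),np.abs(f.fun).mean().round(4),"q",np.arctan2(d,f.x[2]-.045).round(3))
E
python3 look.py s4
```

```text
5.35 [0.4917 0.0786 0.1461] [ 1.7 -8.6 -4.4]
ball 136 [0.494  0.1096 0.1453] 0.0008 q 0.433
```

View pics/s4z.png

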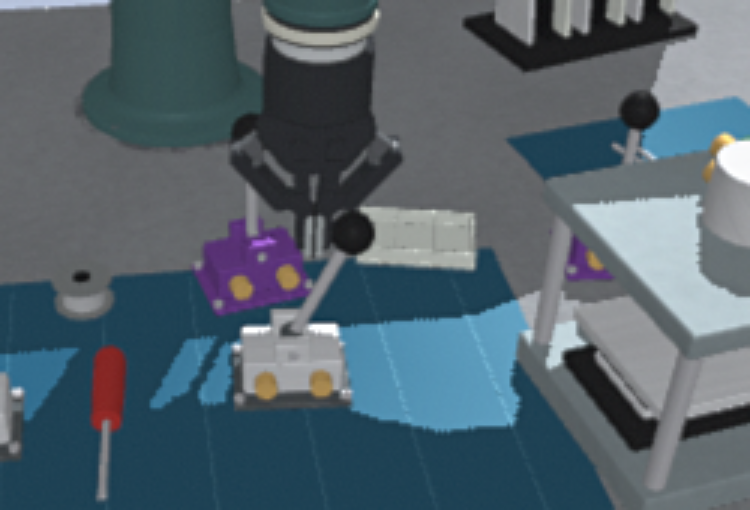

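>>> {"op": "jog_arm", "data": {"turn": [[0,0,0],[0,0,0],[0,0,0]], "slide": [[0,0,-4],[0,0,-4],[0,0,0]], "grip": [0,0,0]}}

```text
time: 5.65
tool_pos: [0.4913, 0.0857, 0.1451]
tcp_rot: [-0.096, -2.164, 2.176]
wrist_force: [0.5, -10.4, -7.0]
width: -0.004
```

```bash
python3 look.py s5
```

```text
5.7 [0.4913 0.0856 0.1451] [  0.6 -10.7  -7.3]
ball 132 [0.4944 0.1163 0.142 ] 0.0012 q 0.501
```

At the stop (q ≈ 0.50, about 11 N). Now hold for over 2 s.

>>> {"op": "jog_arm", "data": {"turn": [[0,0,0],[0,0,0],[0,0,0],[0,0,0],[0,0,0]], "slide": [[0,0,-1],[0,0,0],[0,0,0],[0,0,0],[0,0,0]], "grip": [0,0,0,0,0]}}

```text
time: 6.2
tool_pos: [0.4913, 0.0861, 0.145]
tcp_rot: [-0.096, -2.163, 2.177]
wrist_force: [1.9, -12.0, -6.9]
width: -0.002
```

>>> {"op": "jog_arm", "data": {"turn": [[0,0,0],[0,0,0],[0,0,0],[0,0,0],[0,0,0]], "slide": [[0,0,0],[0,0,0],[0,0,0],[0,0,0],[0,0,0]], "grip": [0,0,0,0,0]}}

```text
time: 6.7
tool_pos: [0.4913, 0.0861, 0.145]
tcp_rot: [-0.096, -2.163, 2.177]
wrist_force: [0.7, -12.5, -8.0]
width: -0.001
```

>>> {"op": "jog_arm", "data": {"turn": [[0,0,0],[0,0,0],[0,0,0],[0,0,0],[0,0,0]], "slide": [[0,0,0],[0,0,0],[0,0,0],[0,0,0],[0,0,0]], "grip": [0,0,0,0,0]}}

```text
time: 7.2
tool_pos: [0.4913, 0.0861, 0.145]
tcp_rot: [-0.096, -2.163, 2.177]
wrist_force: [1.3, -12.3, -7.8]
width: -0.001
```

>>> {"op": "jog_arm", "data": {"turn": [[0,0,0],[0,0,0],[0,0,0],[0,0,0],[0,0,0]], "slide": [[0,0,0],[0,0,0],[0,0,0],[0,0,0],[0,0,0]], "grip": [0,0,0,0,0]}}

```text
time: 7.7
tool_pos: [0.4913, 0.0861, 0.145]
tcp_rot: [-0.096, -2.163, 2.177]
wrist_force: [0.9, -12.3, -6.7]
width: -0.002
```

>>> {"op": "jog_arm", "data": {"turn": [[0,0,0],[0,0,0],[0,0,0]], "slide": [[0,0,0],[0,0,0],[0,0,0]], "grip": [0,0,0]}}

```text
time: 8.0
tool_pos: [0.4913, 0.0861, 0.145]
tcp_rot: [-0.096, -2.163, 2.177]
wrist_force: [1.3, -11.5, -7.8]
width: 0.003
```

```bash
python3 look.py s6
```

```text
8.05 [0.4913 0.0861 0.145 ] [  0.8 -12.2  -8.1]
ball 133 [0.4947 0.1164 0.1418] 0.0013 q 0.502
```

Held about 2.4 s. Backing off along −y, smoothly, well past the upright contact point.

>>> {"op": "jog_arm", "data": {"turn": [[0,0,0],[0,0,0],[0,0,0],[0,0,0],[0,0,0]], "slide": [[0,0,12],[0,0,15],[0,0,15],[0,0,20],[0,0,20]], "grip": [0,0,0,0,0]}}

```text
time: 8.55
tool_pos: [0.4861, 0.0071, 0.1483]
tcp_rot: [-0.104, -2.174, 2.171]
wrist_force: [0.3, -0.2, -0.3]
width: -0.001
```

>>> {"op": "jog_arm", "data": {"turn": [[0,0,0],[0,0,0],[0,0,0],[0,0,0],[0,0,0]], "slide": [[0,0,20],[0,0,20],[0,-40,0],[0,-40,0],[0,-20,0]], "grip": [0,0,0,0,0]}}

```text
time: 9.05
tool_pos: [0.4839, -0.0326, 0.252]
tcp_rot: [-0.111, -2.176, 2.173]
wrist_force: [0.6, -0.3, -0.1]
width: -0.001
```

>>> {"op": "jog_arm", "data": {"turn": [[0,0,0],[0,0,0],[0,0,0],[0,0,0],[0,0,0]], "slide": [[0,0,0],[0,0,0],[0,0,0],[0,0,0],[0,0,0]], "grip": [0,0,0,0,0]}}

```text
time: 9.55
tool_pos: [0.4816, -0.0321, 0.2468]
tcp_rot: [-0.1, -2.172, 2.171]
wrist_force: [-0.1, -0.1, 0.3]
width: -0.001
```

```bash
python3 look.py s7; python3 look.py s8
```

```text
9.6 [ 0.4818 -0.0321  0.2471] [ 0.3 -0.3 -1. ]
ball 180 [0.4904 0.0658 0.1552] 0.0009 q 0.022
9.65 [ 0.482  -0.0322  0.2474] [ 0.7 -0.1 -0.1]
ball 180 [0.4904 0.0655 0.1552] 0.0008 q 0.02
```

View pics/s8.png

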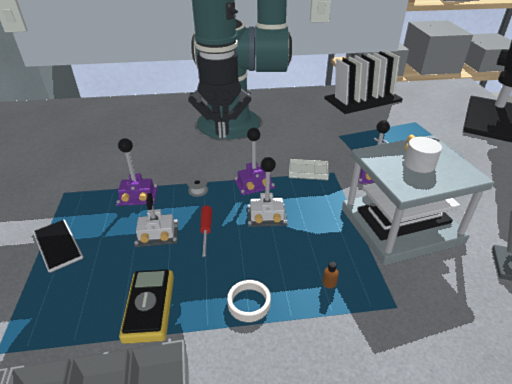

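The ball is back at pixel (267,165), upright. The short lever at (150,203) hasn't moved, and the gripper at (220,115) is clear of everything.

>>> {"op": "jog_arm", "data": {"turn": [[0,0,0],[0,0,0],[0,0,0],[0,0,0],[0,0,0]], "slide": [[0,0,0],[0,0,0],[0,0,0],[0,0,0],[0,0,0]], "grip": [0,0,0,0,0]}}

```text
time: 10.15
tool_pos: [0.4825, -0.0323, 0.2484]
tcp_rot: [-0.104, -2.173, 2.173]
wrist_force: [0.3, -0.2, 0.2]
width: 0.001
```

```bash
python3 look.py s9; python3 -c "
from h import *
print(bot.finish_job())"
```

```text
10.2 [ 0.4824 -0.0323  0.2484] [-0.9  0.3 -0.6]
ball 180 [0.4904 0.0655 0.155 ] 0.0008 q 0.02
the job is handed in; nothing more can be done
None
```

I pushed the aluminium valve's tall lever over to its stop towards the press with the closed fingers. The camera measured 0.50 rad, at about 14 N on the wrist. I held it there for about 2.4 s, then backed off and let it spring back.

- **Lever:** the last checks put the tall lever at about 0.02 rad and not moving. That is within the few millimetres the camera measurement is good for.
- **Other levers:** the short lever and the purple look-alikes look unmoved in the last picture I viewed. I judged these by eye and did not measure the short lever's angle.
- **Gripper:** it is clear of everything, and the wrist force is about zero.

No check failed or disagreed. I handed the job in at about 10.2 s of the 29 s allowed, and the hand-in gives no verdict.

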